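Unlock the spring drawer with the stub key

ROBOT

A 6-joint arm with a two-finger parallel gripper is mounted at the origin on the work surface; the furniture and walls round the work are solid. World frame = base frame: x ahead of the robot, y to its left, z up, the work surface at z = 0. Lengths are in m, angles in degrees, forces in N, time in s.
With the tool pointing down it reaches from about 0.4 to 0.825 m from the base axis. Payload 7 kg.
Tool frame: the origin (TCP) lies at the very end of the fingers, on their centre line; the grasp point (between the pads) lies 19 mm behind it (ctrl.hold_point_z is the distance from the TCP to the grasp point, in m); z points along the fingers, y is the line along which they close (so a half turn about z gives the same grasp; the last joint's range is limited). The gripper opens to 88 mm and grips with 3 to 60 N. Pads are 19 mm wide; open, the fingers measure 130 mm over their backs; the gripper's body (78 mm by 193 mm) begins 47 mm behind the grasp point.
Start: joints at [84.918, 20.546, 0.682, 0, -70.136, -16.507], TCP at [0.248, 0.628, 0.227] pointing down, gripper open.
Joint ranges: [-176.03, 176.03], [-82.01, 121.73], [-58.28, 71.71], [-173.87, 95.51], [-174.79, -0.11], [-173.66, 173.66]. Speed limits (degrees/s): [136.94, 136.94, 172.46, 180, 180, 180].

INTERFACE

Orientations are given as [roll, pitch, yaw] about the fixed x, y, z axes, in that order (R = Rz(yaw) Ry(pitch) Rx(roll)).
In Python, from plant import sensors, viewer, workorder, ctrl gives the robot as it stands.
- The arm moves only by the shell command python3 -m pendant 'ROWS'. ROWS is JSON, a list of rows, each a list of 3 entries, a list of its own where there are three numbers: the opening, from -1 (shut) to 1 (fully open), so that 0 is half open, then the shift along the tool's x, y, z in m, then the turn, a rotation vector about the tool's x, y, z in degrees. A call has 1 to 10 rows; each row is the pose to reach, as a shift and turn from the pose commanded when the call began, along the tool's axes at that moment; what a row does not reach only later rows make up. A row lasts 1/12 s, in which the tool goes at most 41.7 mm and 7.16 degrees, less where a joint would pass 70% of its speed; a pose out of reach is approached as far as the arm can. A call with a gripper value outside its range is refused whole. The fingers move at their own pace and stop on an object; the grip force is fixed at half the most. Time passes only in rows, so rows that repeat a pose let the fingers close. It gives the time, the measured TCP pose, the force, the opening and the grip force at its end, in the units of the state.
- sensors.get_obs(): the state, without advancing time (a new reading comes with each control period).
- viewer.snapshot(name): name is "scene" or "side" or "wrist"; returns the picture (480x640x3 uint8, red, green, blue); there is no depth.
- viewer.camera_params(name): a dict with "fx", "fy", "cx", "cy" (pixels), "dist" ([k1, k2, p1, p2, k3] as OpenCV has them; the pictures are not rectified), "extrinsics" (4x4, takes a point from world to camera coordinates). Camera axes: x right, y up, looking along -z (the intrinsics and any distortion apply to the point x, -y, -z); pixel columns grow to the right and rows downward; lengths in m; the calibration is good to about 2 mm. A picture is of the moment at which its call begins: read the wrist's pose just before it. camera_params takes no time and is no camera call; for the wrist camera it gives the pose at the moment of the call.
- workorder.close_job(): hands the job in; it is judged then, once.
The state is a dict: "clock": time; "joint_pos": joint angles; "qvel": joint speeds; "tau": joint torques, N m; "tool_pos": TCP position; "orientation": TCP orientation; "force": force on the tool from outside, world axes, zero at the start; "moment": the same for the moment, N m; "opening": finger opening in m; "gripper_force": force on a finger pad.
Only numpy, scipy, OpenCV 4.12 (cv2) and the standard library are available. Lean on these libraries where they do the work, as an engineer would, in place of code of your own. Each camera call takes 0.05 s, during which the arm holds its last target. There are 200 camera calls.

TASK

Take the steel key out of its wooden rest and put it in the round lock on top of the grey drawer unit: feel for the slot, push the key gently down until its collar sits fully home on the lock, then turn it clockwise until the hidden bolt lets go and the drawer springs open. Never force the key, leave it standing fully home and turned in the lock with the drawer open, and do not knock over or shift the screw jar.

Things in the scene. Friction and masses are not known exactly. Their poses are not given: they have to be found in the camera images.
- key: Loose steel key, 0.1 to 0.16 kg, standing upright, same after half a turn. Origin: centre of its collar's underside; z up the shank to the bow, y across the wings. Collar: 24 mm across, from 0 to 6 mm above the origin. Below it a round shank 10 mm thick with two flat wings: 6.6 mm thick (x), 26 mm tip to tip (y), from 4 to 16 mm below the origin.
- key_shoulder (a point): The key's own origin: centre of the underside of its collar, which rests on the lock's face when the key is fully home.
- key_bow (a point): Centre of the key's bow, 35 mm above the key's origin: a solid flat bar to grip, 14 mm thick (key's x), 38 mm wide (y), reaching 21 mm above and below this point.
- key_tip (a point): Lower end of the key's round nose, 30 mm below the key's origin. The nose is 10 mm in diameter down to 22 mm below the origin and tapers to 3 mm at this tip.
- key_rest: Fixed wooden block 70 x 70 x 42 mm, origin at the centre of its underside, z up. A slot 13 mm (x) by 30 mm (y) in its top takes the key's shank and wings; the key stands in it on its collar, origin 42 mm above the table, its y along the slot's. Lift the key 35 mm or more straight up to clear it.
- lockbox: Fixed grey steel drawer unit, 180 mm deep (x) by 160 mm wide (y) by 100 mm high, origin at the centre of its underside; -x is the drawer's front. The round brass lock faces up in the middle of its top. The key is damaged if it presses on the unit or lock with more than 60 N, pinching in the slot included.
- lock_face (a point): Centre of the lock's face, 100 mm above the table; axes as the unit's. In it a bore 11 mm square for the key's nose, crossed by a slot 8.4 x 29 mm for the wings, both deeper than the key. At the start the slot lies 34 degrees anticlockwise to 26 clockwise (from above) of the unit's y axis, unreported. The wings stand on the face (collar 16 mm up) till key and slot agree within about 3 degrees.
- lock_core (a point): Centre of the brass core that carries the slot, 18 mm below the face (fixed axes, as the unit's). It turns about the vertical with a drag of 0.12 N m: a push under 10 N while searching does not drag it. Turning is clockwise seen from above: the bolt lets go with the slot 32 to 46 degrees clockwise of the unit's y axis; stop at 77 degrees. A turned core stays.
- drawer (a joint): How far the drawer is out: 0 to 6 mm while locked, 45 mm when it has sprung fully open (m). It slides towards the unit's -x, driven by its own spring.
- screw_jar: Loose clear jar of screws with a lid, 66 mm across and 88 mm high, on the table near the key rest; a bystander. Origin at the centre of its underside.

How it is judged (in metres and radians):
On the way, in this order (a step that is already met when the one before it is completed fails the run):
1. the key is fully home in the lock, upright, with the drawer still locked (z of key_shoulder in the frame of lock_face below 0.003 m and horizontal distance between key_shoulder and lock_face below 0.004 m and angle between key's own z axis and vertical below 0.12 rad and value of joint drawer below 0.008 m), for 0.1 s.
2. turned with the key still home, the bolt lets go and the drawer springs open (value of joint drawer above 0.035 m and z of key_shoulder in the frame of lock_face below 0.005 m and horizontal distance between key_shoulder and lock_face below 0.004 m and angle between the y axis of key and the y axis of lockbox, either way round above 0.5 rad), for 0.2 s.
At the end, for the whole second after the job is handed in: The drawer is more than 35 mm out; the key stands at rest in the lock, its collar within 5 mm of the face and 4 mm of the axis, within 8 degrees of upright, turned more than 29 degrees from the unit's y axis (all of step 2 and angle between key's own z axis and vertical below 0.15 rad and linear speed of key below 0.02 m/s); the robot touches nothing.
It fails at once if the key is pressed on the drawer unit with more than 60 N (contact force between key and lockbox above 60 N).
It fails at once if the screw jar is shifted by more than 30 mm or tipped (distance of screw_jar from where it was at the start of the episode above 0.03 m or angle between screw_jar's own z axis and vertical above 0.5 rad).
It also fails if it takes over 72 s, if anything falls off the work surface, if the arm or the gripper's body presses on something with over 40 N, if the wrist force passes 120 N, or if a joint passes its speed limit or range.

## Working session

There is one attempt and no reset: what is moved stays moved. The work goes in short steps, Python scripts to look and compute and a shell command to move; the robot and the scene stay as the last step left them, time stands still between calls to the robot, and variables do not carry over. Pictures are saved under pics/ and viewed, at most 10 in all, crops included, and the job is handed in when it is done.

```bash
mkdir -p pics; ls; python3 - <<'E'
from plant import sensors, viewer, workorder, ctrl
import cv2
print(sensors.get_obs(), ctrl.hold_point_z)
for n in ("scene","side","wrist"):
    cv2.imwrite(f"pics/{n}0.png",viewer.snapshot(n)[:,:,::-1]); p=viewer.camera_params(n); print(n,p)
E
```

```text
pics
{'clock': 0.0, 'joint_pos': array([ 8.49182432e+01,  2.05893573e+01,  6.35160862e-01, -2.07007181e-02,
       -7.01351072e+01, -1.65094168e+01]), 'qvel': array([-0.00087809, -0.03104415,  0.11454826, -0.05885974,  0.05541353,
       -0.07498368]), 'tau': array([-2.39096429e-03, -5.82713592e+01,  2.93059856e+01,  6.99760705e+00,
        6.95106952e-03, -1.64217281e-04]), 'tool_pos': array([0.24820262, 0.62719881, 0.22565484]), 'orientation': array([ 1.79908847e+02, -6.72223571e-03, -2.15982176e+01]), 'force': array([-0.13940833, -0.87273355, -0.23770065]), 'moment': array([ 0.00155544, -0.06234579, -0.04360683]), 'gripper_force': 0.0, 'opening': 0.08732974290599964} 0.0188
scene {'fx': 470.74273722784835, 'fy': 470.74273722784835, 'cx': 333.8156319608092, 'cy': 230.6489161948899, 'dist': array([-0.09269882,  0.        ,  0.        ,  0.        ,  0.        ]), 'extrinsics': array([[-0.74808335, -0.66360096,  0.0022517 ,  0.37091288],
       [ 0.51848488, -0.58236817,  0.6261156 , -0.38462263],
       [-0.4141796 ,  0.46955412,  0.779727  , -0.66241135],
       [ 0.        ,  0.  
[... 240 characters left out ...]
': array([[-0.83770128,  0.54594805, -0.01404582,  0.50135086],
       [-0.29626663, -0.4326845 ,  0.85147531,  0.08132597],
       [ 0.45878388,  0.71744327,  0.52420655, -1.12356195],
       [ 0.        ,  0.        ,  0.        ,  1.        ]])}
wrist {'fx': 353.50390232335764, 'fy': 353.50390232335764, 'cx': 318.2030554370783, 'cy': 236.52740836653717, 'dist': array([-0.03594223,  0.        ,  0.        ,  0.        ,  0.        ]), 'extrinsics': array([[-0.36867319, -0.92955697,  0.00197908,  0.67473119],
       [ 0.88792504, -0.35278992, -0.2951752 ,  0.03715748],
       [ 0.27508037, -0.10706591,  0.95544109, -0.39182005],
       [ 0.        ,  0.        ,  0.        ,  1.        ]])}
```

View pics/scene0.png

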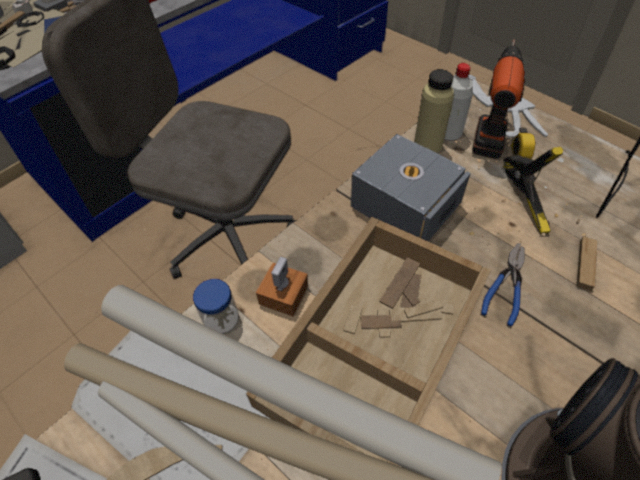

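View pics/side0.png

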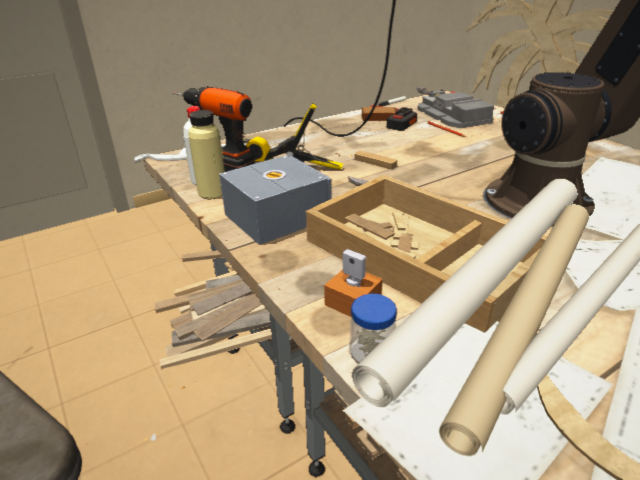

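View pics/wrist0.png

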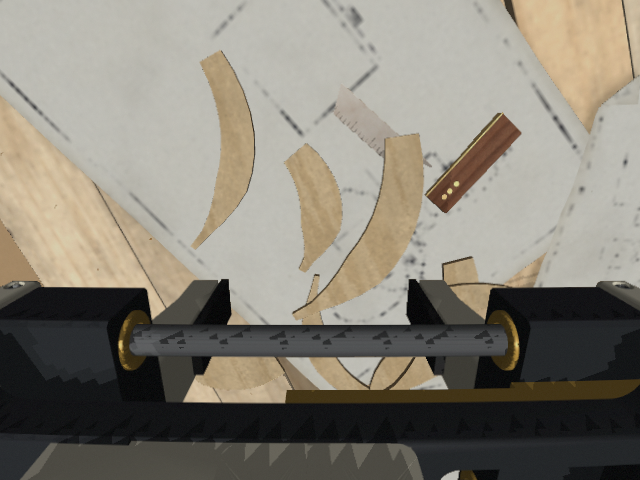

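The scene view shows the key bow at about (281,268), the lock at (411,171) and the jar lid at (213,296). In the side view they are at (354,264), (275,174) and (374,311). The wrist camera sees only the table. Next: enlarged crops in one sheet.

```bash
cat > h.py <<'E'
import numpy as np, cv2
from plant import sensors, viewer
from scipy.optimize import least_squares
def proj(P,p):
    E=p["extrinsics"]; c=(E[:3,:3]@np.atleast_2d(P).T+E[:3,3:4]).T*[1,-1,-1]
    K=np.array([[p["fx"],0,p["cx"]],[0,p["fy"],p["cy"]],[0,0,1]])
    return cv2.projectPoints(c,np.zeros(3),np.zeros(3),K,np.array(p["dist"]))[0][:,0]
def tri(obs,x0=(0.3,0.6,0.1)):  # obs: list of (params,(u,v))
    r=least_squares(lambda X:np.concatenate([proj(X,p)[0]-uv for p,uv in obs]),x0)
    return r.x, np.abs(r.fun).max()
def crop(img,c,w,h,s): # centre, size, scale
    x,y=int(c[0]-w/2),int(c[1]-h/2); o=cv2.resize(img[y:y+h,x:x+w],None,fx=s,fy=s,interpolation=cv2.INTER_CUBIC)
    for i in range(0,w,10): cv2.line(o,(i*s,0),(i*s,6 if i%50 else 12),(0,0,255),1)
    for i in range(0,h,10): cv2.line(o,(0,i*s),(6,i*s),(0,0,255),1)
    cv2.putText(o,f"x{x} y{y}",(14,22),0,.5,(0,0,255),1); return o
E
python3 - <<'E'
from h import *
a=cv2.imread("pics/scene0.png");b=cv2.imread("pics/side0.png")
top=np.hstack([crop(a,(283,285),80,60,5),crop(b,(354,280),80,60,5)])
bot=np.hstack([crop(a,(411,185),133,100,3),crop(b,(276,195),133,100,3)])
bot=cv2.resize(bot,(800,300)); cv2.imwrite("pics/c1.png",np.vstack([top,bot]))
s,d=viewer.camera_params("scene"),viewer.camera_params("side")
for n,u,v in (("bow",(281,268),(354,264)),("lock",(411,171),(275,174)),("lid",(213,296),(374,311))): print(n,tri([(s,u),(d,v)]))
E
```

```text
bow (array([0.57205473, 0.05334154, 0.07987344]), np.float64(2.6184272146741137))
lock (array([ 0.5345529 , -0.27420522,  0.10428369]), np.float64(0.48158181095843133))
lid (array([0.61803812, 0.16626425, 0.08078145]), np.float64(0.9805278795884078))
```

View pics/c1.png

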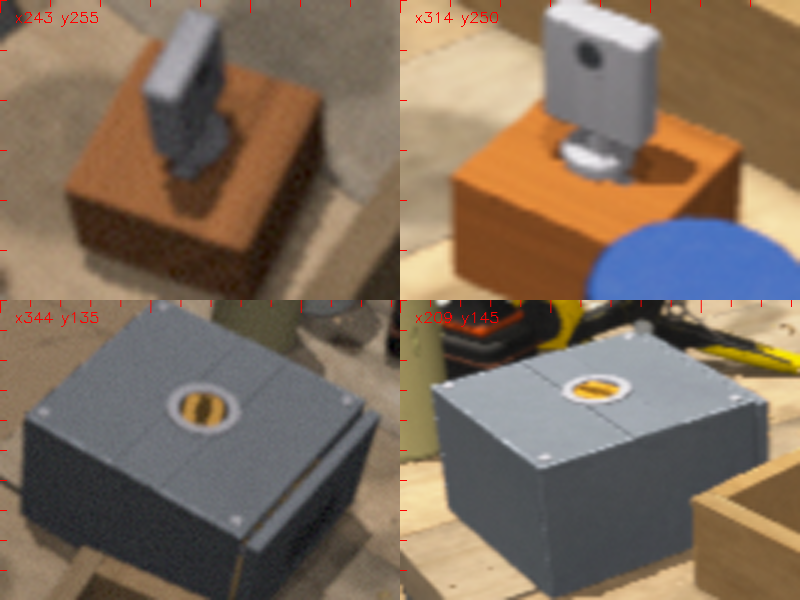

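The crops show the bow top corners, the rest's corners and the lock slot (scene, ≈(412,171)). Now the yaw estimates and the camera's mounting on the tool.

```bash
cat >> h.py <<'E'
from scipy.spatial.transform import Rotation as Ro
def go(pos,yaw):
    o=sensors.get_obs(); R=Ro.from_euler("xyz",o["orientation"],degrees=True)
    T=Ro.from_euler("xyz",[180,0,yaw],degrees=True)
    print("at",o["tool_pos"].round(4),o["orientation"].round(2),"shift",R.inv().apply(np.array(pos)-o["tool_pos"]).round(4),"turn",(R.inv()*T).as_rotvec(degrees=True).round(2))
E
python3 - <<'E'
from h import *
s,d=viewer.camera_params("scene"),viewer.camera_params("side")
def plane(p,uv,z):
    return least_squares(lambda X:proj([X[0],X[1],z],p)[0]-uv,(0.55,0.)).x.round(4)
print("rest",[plane(s,uv,.042) for uv in((272.6,263),(307.6,274.4),(292,305),(256.6,293))])
print("rest side",[plane(d,uv,.042) for uv in((324.6,285.6),(382.2,280))])
print("bow top",[plane(s,uv,.098) for uv in((281,257),(287.4,258.6),(272,273),(279,275))],[plane(d,uv,.098) for uv in((343.6,251.6),(366,257.6))])
print("boxtop corners",[plane(s,(344+u/3.0075,135+(v-300)/3),.1) for u,v in((160,305),(25,415),(243,540),(375,405))])
print("lock",plane(s,(411.8,171),.1),plane(d,(275.,174.5),.1))
w=viewer.camera_params("wrist")["extrinsics"]; o=sensors.get_obs()
R=Ro.from_euler("xyz",o["orientation"],degrees=True); c=-w[:3,:3].T@w[:3,3]
print("cam in tool",R.inv().apply(c-o["tool_pos"]),"axes(view dir,up)",R.inv().apply(-w[2,:3]),R.inv().apply(w[1,:3]))
E
```

```text
rest [array([0.6157, 0.0355]), array([0.5501, 0.0106]), array([0.5266, 0.0746]), array([0.5902, 0.0992])]
rest side [array([0.6156, 0.0381]), array([0.5283, 0.0791])]
bow top [array([0.5816, 0.0405]), array([0.571 , 0.0355]), array([0.5693, 0.0737]), array([0.5577, 0.0686])] [array([0.5812, 0.0422]), array([0.5621, 0.0759])]
boxtop corners [array([ 0.6213, -0.346 ]), array([ 0.6207, -0.1958]), array([ 0.4504, -0.2015]), array([ 0.4521, -0.3605])]
lock [ 0.5363 -0.2805] [ 0.5318 -0.2783]
cam in tool [ 0.08069144 -0.00058913 -0.15813854] axes(view dir,up) [-2.95291703e-01  4.99560173e-04  9.55407013e-01] [9.55406876e-01 9.02863419e-04 2.95291189e-01]
```

```bash
python3 - <<'E'
from h import *
go((0.552,0.10,0.24),-69)
E
```

```text
at [0.2482 0.6273 0.2258] [ 1.7993e+02 -1.0000e-02 -2.1590e+01] shift [ 0.4765  0.3785 -0.0136] turn [ 6.000e-02 -4.000e-02  4.741e+01]
```

```bash
python3 -m pendant '[[1,[0.24,0.19,-0.014],[0,0,47.4]],[1,[0.24,0.19,-0.014],[0,0,47.4]],[1,[0.24,0.19,-0.014],[0,0,47.4]],[1,[0.24,0.19,-0.014],[0,0,47.4]],[1,[0.24,0.19,-0.014],[0,0,47.4]],[1,[0.24,0.19,-0.014],[0,0,47.4]],[1,[0.24,0.19,-0.014],[0,0,47.4]],[1,[0.24,0.19,-0.014],[0,0,47.4]],[1,[0.24,0.19,-0.014],[0,0,47.4]]]'; python3 - <<'E'
from h import *
go((0.552,0.10,0.24),-69)
E
```

```text
clock: 0.9
tool_pos: [0.4029, 0.3596, 0.2411]
orientation: [-180.0, 0.0, -69.2]
force: [-0.3, 0.3, -0.6]
opening: 0.0876
gripper_force: 0.0
at [0.4029 0.3596 0.2411] [-1.7998e+02  1.0000e-02 -6.9180e+01] shift [ 0.2957 -0.0471  0.001 ] turn [-0.02  0.01 -0.18]
```

```bash
python3 -m pendant '[[1,[0.296,-0.047,0],[0,0,0]],[1,[0.296,-0.047,0],[0,0,0]],[1,[0.296,-0.047,0],[0,0,0]],[1,[0.296,-0.047,0],[0,0,0]],[1,[0.296,-0.047,0],[0,0,0]],[1,[0.296,-0.047,0],[0,0,0]],[1,[0.296,-0.047,0],[0,0,0]],[1,[0.296,-0.047,0],[0,0,0]],[1,[0.296,-0.047,0],[0,0,0]],[1,[0.296,-0.047,0],[0,0,0]]]'; python3 - <<'E'
from h import *
import json
p=viewer.camera_params("wrist"); im=viewer.snapshot("wrist")[:,:,::-1]
cv2.imwrite("pics/w1.png",im); np.savez("w1.npz",**p)
print([ (k,proj(X,p)[0].round(0)) for k,X in (("bow",(.57,.055,.098)),("lock",(.534,-.279,.1)))])
go((0.516,-0.232,0.25),-69)
E
```

```text
clock: 1.73
tool_pos: [0.5516, 0.1032, 0.24]
orientation: [180.0, 0.0, -69.1]
force: [0.0, 0.4, -0.1]
opening: 0.0878
gripper_force: 0.0
[('bow', array([319., 163.])), ('lock', array([ 550., -287.]))]
at [0.5514 0.1038 0.2402] [ 1.7997e+02  1.0000e-02 -6.8980e+01] shift [ 0.3008  0.1535 -0.0098] turn [0.03 0.01 0.02]
```

View pics/w1.png

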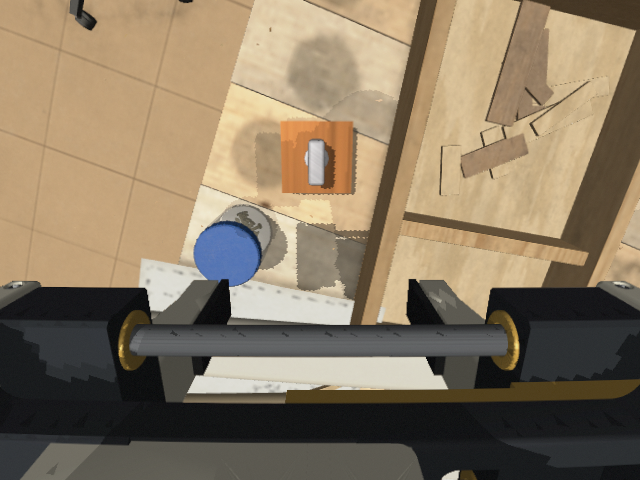

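The bow top is at (316,162), square with the image, so yaw -69 suits it. The rest spans 281–355 by 121–194 and the jar is at (228,253). On to the lock.

```bash
python3 -m pendant '[[1,[0.301,0.153,-0.01],[0,0,0]],[1,[0.301,0.153,-0.01],[0,0,0]],[1,[0.301,0.153,-0.01],[0,0,0]],[1,[0.301,0.153,-0.01],[0,0,0]],[1,[0.301,0.153,-0.01],[0,0,0]],[1,[0.301,0.153,-0.01],[0,0,0]],[1,[0.301,0.153,-0.01],[0,0,0]],[1,[0.301,0.153,-0.01],[0,0,0]],[1,[0.301,0.153,-0.01],[0,0,0]],[1,[0.301,0.153,-0.01],[0,0,0]]]'; python3 - <<'E'
from h import *
p=viewer.camera_params("wrist"); im=viewer.snapshot("wrist")[:,:,::-1]
cv2.imwrite("pics/w2.png",im); np.savez("w2.npz",**p)
q=proj((.534,-.279,.1),p)[0].round(0); print(q)
a=cv2.imread("pics/w1.png")
full=np.zeros((600,800,3),np.uint8); full[:300,:400]=cv2.resize(im,(400,300)); full[:300,400:]=cv2.resize(a[102:222,236:396],(400,300),interpolation=cv2.INTER_CUBIC)
full[300:,:400]=crop(im,q,50,50,8)[50:350]; full[300:,400:]=crop(im,q,200,150,2)
cv2.imwrite("pics/w2c.png",full)
E
```

```text
clock: 2.62
tool_pos: [0.5166, -0.2334, 0.2504]
orientation: [180.0, 0.0, -69.1]
force: [0.7, 1.1, -0.3]
opening: 0.0878
gripper_force: 0.0
[319. 166.]
```

View pics/w2c.png

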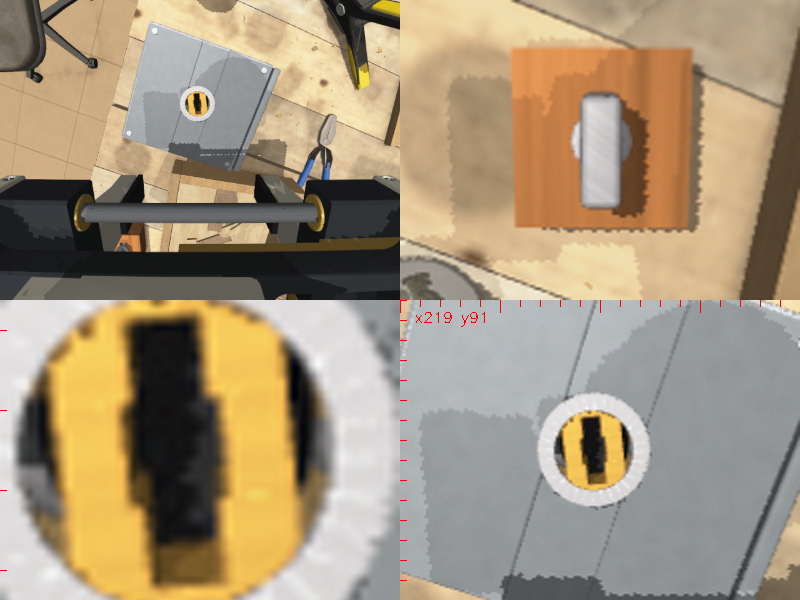

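Lock ring centre is at (316,165.5) in w2. The slot runs from about (314.4,149.8) to (317.5,182.5), roughly 5° off the tool's x axis. The bow top centre in w1 is at (316.4,162).

```bash
cat >> h.py <<'E'
def ray(p,uv,z):
    return least_squares(lambda X:proj([X[0],X[1],z],p)[0]-uv,(0.55,0.)).x
E
python3 - <<'E'
from h import *
s,d=viewer.camera_params("scene"),viewer.camera_params("side")
w1,w2=[dict(np.load(f)) for f in("w1.npz","w2.npz")]
print("bowtop wrist",ray(w1,(316.4,162),.098),"rest",ray(w1,(316.8,157.2),.042))
print("bowtop tri", tri([(w1,(316.4,162)),(s,(279.9,266)),(d,(354.5,254))]))
print("lock wrist",ray(w2,(316,165.5),.1),"tri",tri([(w2,(316,165.5)),(s,(411.8,171)),(d,(275,174.5))]))
def ang(p,a,b,z):
    v=ray(p,a,z)-ray(p,b,z); return np.degrees(np.arctan2(v[1],v[0])),np.hypot(*v)
print("slot",ang(w2,(294+163/8,141+(320-250)/8),(294+188/8,141+(582-250)/8),.1))
print("slot edges",ang(w2,(128,322),(155,583),.1) if 0 else [ang(w2,(294+a/8,141+(b-250)/8),(294+c/8,141+(e-250)/8),.1) for a,b,c,e in((128,322,155,583),(198,318,222,580))])
print("bow dir",ang(w1,(236+80.2,102+95/2.5),(236+80.6,102+207/2.5),.098))
g=lambda u,v:ray(w2,(u*1.6,v*1.6),.1)
A,B,C=g(149,22),g(123,137),g(240,169); print("box corners",A,B,C, [np.degrees(np.arctan2(*(q)[::-1])) for q in(A-B,B-C)])
print("joints",sensors.get_obs()["joint_pos"].round(1))
go((.570,.055,.13),-69)
E
```

```text
bowtop wrist [0.57237117 0.05477614] rest [0.57201894 0.05512107]
bowtop tri (array([0.57157912, 0.05499035, 0.09643929]), np.float64(1.3168130378159049))
lock wrist [ 0.53641452 -0.27812297] tri (array([ 0.53586222, -0.27810989,  0.10125627]), np.float64(1.6702157113218732))
slot (np.float64(-63.70702489548601), np.float64(0.028034918912404675))
slot edges [(np.float64(-63.4385465480234), np.float64(0.027949106438974095)), (np.float64(-63.73072092266291), np.float64(0.028022928829951978))]
bow dir (np.float64(-68.65761609303648), np.float64(0.036937415805106094))
box corners [ 0.62947534 -0.35137945] [ 0.62015007 -0.19521734] [ 0.44192836 -0.20985071] [np.float64(-86.58262596773314), np.float64(4.693892413538432)]
joints [ -4.4   9.5 -11.2  -0.  -69.3  25.4]
at [ 0.5168 -0.2322  0.2504] [ 1.800e+02  2.000e-02 -6.901e+01] shift [-0.249  -0.1525  0.1205] turn [ 0.    0.02 -0.01]
```

```bash
python3 -m pendant '[[-0.1,[-0.248,-0.154,0.1],[0,0,0.3]],[-0.1,[-0.248,-0.154,0.1],[0,0,0.3]],[-0.1,[-0.248,-0.154,0.1],[0,0,0.3]],[-0.1,[-0.248,-0.154,0.1],[0,0,0.3]],[-0.1,[-0.248,-0.154,0.1],[0,0,0.3]],[-0.1,[-0.248,-0.154,0.1],[0,0,0.3]],[-0.1,[-0.248,-0.154,0.1],[0,0,0.3]],[-0.1,[-0.248,-0.154,0.1],[0,0,0.3]],[-0.1,[-0.248,-0.154,0.1],[0,0,0.3]],[-0.1,[-0.248,-0.154,0.1],[0,0,0.3]]]'; python3 - <<'E'
from h import *
p=viewer.camera_params("wrist"); im=viewer.snapshot("wrist")[:,:,::-1]
cv2.imwrite("pics/w3.png",im)
print(proj((.572,.055,.098),p))
go((.572,.055,.058),-68.7)
E
```

```text
clock: 3.5
tool_pos: [0.5709, 0.057, 0.1502]
orientation: [179.9, 0.0, -69.0]
force: [-0.9, 0.1, 0.0]
opening: 0.0396
gripper_force: 0.0
[[318.88803339 255.95389263]]
at [0.5711 0.0559 0.1506] [179.98  -0.   -69.09] shift [ 0.0012 -0.0005  0.0926] turn [ 0.02 -0.   -0.39]
```

View pics/w3.png

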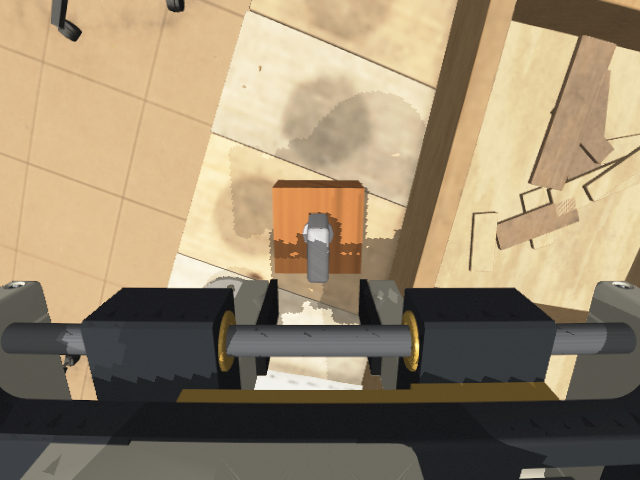

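The bow top is centred near (318,255), between the fingers and as predicted. Descend and grip.

```bash
python3 -m pendant '[[-0.1,[0.001,0,0.035],[0,0,-0.4]],[-0.1,[0.001,0,0.07],[0,0,-0.4]],[-0.1,[0.001,0,0.092],[0,0,-0.4]],[-0.1,[0.001,0,0.092],[0,0,-0.4]],[-1,[0.001,0,0.092],[0,0,-0.4]],[-1,[0.001,0,0.092],[0,0,-0.4]],[-1,[0.001,0,0.092],[0,0,-0.4]],[-1,[0.001,0,0.092],[0,0,-0.4]],[-1,[0.001,0,0.092],[0,0,-0.4]]]'; python3 - <<'E'
from h import *
o=sensors.get_obs(); print(o["tool_pos"],o["orientation"],o["force"],o["moment"])
E
```

```text
clock: 4.3
tool_pos: [0.5728, 0.0534, 0.0602]
orientation: [-179.8, -0.0, -68.9]
force: [-1.6, 0.0, 6.2]
opening: 0.0142
gripper_force: 30.0
[0.57280021 0.05339891 0.06018458] [-1.79845036e+02 -7.14664521e-04 -6.88828326e+01] [-1.61866181  0.02515645  6.21031717] [0.22390598 0.47544098 0.00660236]
```

```bash
python3 -m pendant '[[-1,[0,0,-0.02],[0,0,0]],[-1,[0,0,-0.04],[0,0,0]],[-1,[0,0,-0.065],[0,0,0]],[-1,[0,0,-0.09],[0,0,0]],[-1,[0,0,-0.12],[0,0,0]],[-1,[0,0,-0.12],[0,0,0]],[-1,[0,0,-0.12],[0,0,0]],[-1,[0,0,-0.12],[0,0,0]]]'; python3 - <<'E'
from h import *
o=sensors.get_obs(); print(o["opening"],o["force"],o["moment"])
go((.536,-.278,.18),-63.8)
E
```

```text
clock: 4.97
tool_pos: [0.5715, 0.0531, 0.1785]
orientation: [-180.0, 0.0, -68.9]
force: [-0.0, -0.3, -2.1]
opening: 0.0134
gripper_force: 30.0
0.013393463997093397 [-0.04860812 -0.31354587 -2.1202112 ] [ 0.01471999  0.01417633 -0.01164875]
at [0.5715 0.0531 0.1785] [-1.7998e+02  3.0000e-02 -6.8910e+01] shift [ 0.2962  0.1523 -0.0017] turn [-0.02  0.03 -5.11]
```

```bash
python3 -m pendant '[[-1,[0.296,0.152,-0.002],[0,0,-5]],[-1,[0.296,0.152,-0.002],[0,0,-5]],[-1,[0.296,0.152,-0.002],[0,0,-5]],[-1,[0.296,0.152,-0.002],[0,0,-5]],[-1,[0.296,0.152,-0.002],[0,0,-5]],[-1,[0.296,0.152,-0.002],[0,0,-5]],[-1,[0.296,0.152,-0.002],[0,0,-5]],[-1,[0.296,0.152,-0.002],[0,0,-5]],[-1,[0.296,0.152,-0.002],[0,0,-5]],[-1,[0.296,0.152,-0.002],[0,0,-5]]]'; python3 - <<'E'
from h import *
o=sensors.get_obs(); print(o["tool_pos"],o["orientation"],o["force"])
ims=[]
for n in("scene","side"):
    p=viewer.camera_params(n); im=viewer.snapshot(n)[:,:,::-1]
    t=o["tool_pos"]; q=proj((t[0],t[1],.118),p)[0]; print(n,q,proj([(t[0],t[1],z) for z in(.131,.161,.178)],p).round(1).tolist(),proj((.536,-.278,.1),p))
    ims.append(crop(im,q,66,100,6))
cv2.imwrite("pics/k1.png",np.hstack(ims))
E
```

```text
clock: 5.8
tool_pos: [0.5351, -0.2798, 0.1785]
orientation: [179.9, 0.1, -64.1]
force: [-1.0, 0.5, -1.8]
opening: 0.0141
gripper_force: 30.0
[ 0.53507153 -0.27982521  0.17852267] [ 1.79852362e+02  1.24695182e-01 -6.41381771e+01] [-1.04607229  0.46720914 -1.82862909]
scene [413.28575576 164.85374139] [[414.2, 160.0], [416.2, 148.3], [417.4, 141.4]] [[411.20104694 171.70395183]]
side [272.75176264 166.76182746] [[272.3, 161.0], [271.4, 147.4], [270.8, 139.5]] [[273.33586041 175.02685241]]
```

View pics/k1.png

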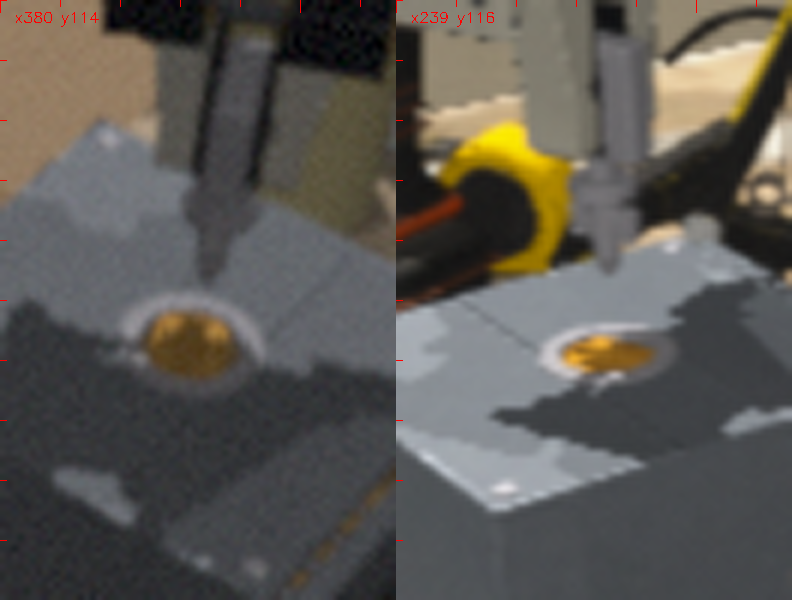

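The tip is at scene (414.7,161.0) and side (274.5,161.3). The lock centre is at scene (412,171.2) and side (274.3,174.8).

```bash
python3 - <<'E'
from h import *
s,d=viewer.camera_params("scene"),viewer.camera_params("side")
T,e=tri([(s,(414.7,161.)),(d,(274.5,161.3))]); L,f=tri([(s,(412.,171.2)),(d,(274.3,174.8))])
print(T,e,L,f,L-T)
o=sensors.get_obs();print(o["tool_pos"],o["orientation"])
R=Ro.from_euler("xyz",o["orientation"],degrees=True); print("tool shift",R.inv().apply(L-T), "key tip in tool",R.inv().apply(T-o["tool_pos"]))
E
```

```text
[ 0.53197165 -0.27715845  0.13111824] 0.35166733698048347 [ 0.53438392 -0.27811877  0.1009763 ] 0.49921941170788386 [ 0.00241227 -0.00096032 -0.03014193]
[ 0.53590641 -0.27760301  0.17916242] [ 1.79900987e+02  9.88280471e-02 -6.39456117e+01]
tool shift [ 0.00197425 -0.00179741  0.03013551] key tip in tool [-0.00204475  0.00325661  0.04805348]
```

```bash
python3 -m pendant '[[-1,[0.0018,-0.0009,0.01],[0,0,0]],[-1,[0.0018,-0.0009,0.02],[0,0,0]],[-1,[0.0018,-0.0009,0.026],[0,0,0]],[-1,[0.0018,-0.0009,0.028],[0,0,0]],[-1,[0.0018,-0.0009,0.03],[0,0,0]],[-1,[0.0018,-0.0009,0.032],[0,0,0]],[-1,[0.0018,-0.0009,0.032],[0,0,0]],[-1,[0.0018,-0.0009,0.032],[0,0,0]]]'; python3 - <<'E'
from h import *
o=sensors.get_obs(); R=Ro.from_euler("xyz",o["orientation"],degrees=True)
print(o["tool_pos"],o["orientation"],"F tool",R.inv().apply(o["force"]),"M tool",R.inv().apply(o["moment"]))
E
```

```text
clock: 6.57
tool_pos: [0.5385, -0.2789, 0.1488]
orientation: [-180.0, -0.0, -63.9]
force: [0.2, -0.9, -1.5]
opening: 0.0139
gripper_force: 30.0
[ 0.53847576 -0.27893783  0.14875404] [-1.79987444e+02 -1.27685077e-02 -6.38769894e+01] F tool [0.91909302 0.22632446 1.52957707] M tool [ 0.07376521 -0.09542232  0.02069916]
```

```bash
cat > f.py <<'E'
from h import *
o=sensors.get_obs(); R=Ro.from_euler("xyz",o["orientation"],degrees=True)
print(o["tool_pos"].round(4),o["orientation"].round(2),"F tool",R.inv().apply(o["force"]).round(2),"M tool",R.inv().apply(o["moment"]).round(3))
E
python3 -m pendant '[[-1,[0,0,0.001],[0,0,0]],[-1,[0,0,0.002],[0,0,0]],[-1,[0,0,0.003],[0,0,0]],[-1,[0,0,0.004],[0,0,0]],[-1,[0,0,0.004],[0,0,0]]]'; python3 f.py
```

```text
clock: 6.98
tool_pos: [0.5382, -0.279, 0.1443]
orientation: [180.0, 0.0, -63.9]
force: [-0.7, 0.2, -1.6]
opening: 0.0139
gripper_force: 30.0
[ 0.5382 -0.279   0.1443] [ 1.7999e+02  1.0000e-02 -6.3890e+01] F tool [-0.49  0.49  1.62] M tool [ 0.017 -0.026 -0.028]
```

```bash
python3 -m pendant '[[-1,[0,0,0.001],[0,0,0]],[-1,[0,0,0.002],[0,0,0]],[-1,[0,0,0.003],[0,0,0]],[-1,[0,0,0.003],[0,0,0]]]'; python3 f.py
```

```text
clock: 7.32
tool_pos: [0.5382, -0.279, 0.1413]
orientation: [180.0, 0.0, -63.9]
force: [0.2, 0.3, -1.4]
opening: 0.0141
gripper_force: 30.0
[ 0.5382 -0.279   0.1413] [ 1.7998e+02  1.0000e-02 -6.3890e+01] F tool [-0.16 -0.35  1.39] M tool [-0.062  0.017 -0.048]
```

```bash
python3 -m pendant '[[-1,[0,0,0.001],[0,0,0]],[-1,[0,0,0.002],[0,0,0]],[-1,[0,0,0.003],[0,0,0]],[-1,[0,0,0.003],[0,0,0]]]'; python3 f.py
```

```text
clock: 7.65
tool_pos: [0.5378, -0.2792, 0.1382]
orientation: [179.9, 0.0, -63.9]
force: [-1.6, -2.2, -1.6]
opening: 0.0135
gripper_force: 30.0
[ 0.5378 -0.2792  0.1382] [ 1.7995e+02  2.0000e-02 -6.3900e+01] F tool [1.23 2.4  1.6 ] M tool [-0.873  0.436 -0.018]
```

```bash
python3 -m pendant '[[-1,[0.0003,0.0007,0],[0,0,0]],[-1,[0.0003,0.0007,0.001],[0,0,0]],[-1,[0.0003,0.0007,0.001],[0,0,0]]]'; python3 f.py
```

```text
clock: 7.9
tool_pos: [0.5378, -0.2795, 0.1374]
orientation: [180.0, 0.0, -63.9]
force: [-0.3, -1.0, -1.6]
opening: 0.0138
gripper_force: 30.0
[ 0.5378 -0.2795  0.1374] [ 1.80e+02  1.00e-02 -6.39e+01] F tool [0.75 0.75 1.65] M tool [-0.361  0.161  0.032]
```

```bash
python3 -m pendant '[[-1,[0.0002,0.0005,0],[0,0,0]],[-1,[0.0002,0.0005,0.001],[0,0,0]],[-1,[0.0002,0.0005,0.002],[0,0,0]],[-1,[0.0002,0.0005,0.002],[0,0,0]]]'; python3 f.py
```

```text
clock: 8.23
tool_pos: [0.5375, -0.2798, 0.1353]
orientation: [-180.0, 0.0, -63.9]
force: [0.1, -0.0, -2.3]
opening: 0.0136
gripper_force: 30.0
[ 0.5375 -0.2798  0.1353] [-1.800e+02  1.000e-02 -6.389e+01] F tool [ 0.07 -0.03  2.28] M tool [ 0.036 -0.06  -0.014]
```

```bash
python3 -m pendant '[[-1,[0,0,0.001],[0,0,0]],[-1,[0,0,0.002],[0,0,0]],[-1,[0,0,0.002],[0,0,0]]]'; python3 f.py
```

```text
clock: 8.48
tool_pos: [0.5374, -0.2799, 0.1333]
orientation: [180.0, 0.0, -63.9]
force: [-0.4, -0.1, -1.7]
opening: 0.0139
gripper_force: 30.0
[ 0.5374 -0.2799  0.1333] [ 1.7999e+02  1.0000e-02 -6.3890e+01] F tool [-0.1   0.36  1.7 ] M tool [ 0.013 -0.061  0.022]
```

```bash
python3 -m pendant '[[-1,[0,0,0.0007],[0,0,0]],[-1,[0,0,0.0012],[0,0,0]],[-1,[0,0,0.0012],[0,0,0]]]'; python3 f.py
```

```text
clock: 8.73
tool_pos: [0.5374, -0.2799, 0.1322]
orientation: [180.0, 0.0, -63.9]
force: [-0.6, -0.4, -1.3]
opening: 0.0135
gripper_force: 30.0
[ 0.5374 -0.2799  0.1322] [ 1.7999e+02  1.0000e-02 -6.3890e+01] F tool [0.08 0.67 1.26] M tool [ 0.004 -0.021  0.039]
```

```bash
python3 -m pendant '[[-1,[0,0,0.0007],[0,0,0]],[-1,[0,0,0.0015],[0,0,0]],[-1,[0,0,0.002],[0,0,0]],[-1,[0,0,0.002],[0,0,0]]]'; python3 f.py
```

```text
clock: 9.07
tool_pos: [0.5374, -0.2799, 0.1302]
orientation: [180.0, 0.0, -63.9]
force: [0.1, 0.1, -0.8]
opening: 0.0139
gripper_force: 30.0
[ 0.5374 -0.2799  0.1302] [ 1.7999e+02  1.0000e-02 -6.3890e+01] F tool [-0.09 -0.15  0.82] M tool [ 0.023 -0.029  0.004]
```

```bash
python3 -m pendant '[[-1,[0,0,0.0007],[0,0,0]],[-1,[0,0,0.0014],[0,0,0]],[-1,[0,0,0.002],[0,0,0]],[-1,[0,0,0.002],[0,0,0]]]'; python3 f.py
```

```text
clock: 9.4
tool_pos: [0.5374, -0.2799, 0.1282]
orientation: [180.0, 0.0, -63.9]
force: [0.6, -0.4, -1.9]
opening: 0.0138
gripper_force: 30.0
[ 0.5374 -0.2799  0.1282] [ 1.7999e+02  1.0000e-02 -6.3890e+01] F tool [ 0.65 -0.32  1.89] M tool [ 0.047 -0.031  0.042]
```

Wings appear to be in the slot (6 mm below where they would have stood on the face). Continuing.

```bash
python3 -m pendant '[[-1,[0,0,0.001],[0,0,0]],[-1,[0,0,0.002],[0,0,0]],[-1,[0,0,0.003],[0,0,0]],[-1,[0,0,0.004],[0,0,0]],[-1,[0,0,0.005],[0,0,0]],[-1,[0,0,0.005],[0,0,0]]]'; python3 f.py
```

```text
clock: 9.9
tool_pos: [0.5374, -0.2799, 0.1231]
orientation: [180.0, 0.0, -63.9]
force: [0.6, 0.4, -0.9]
opening: 0.0139
gripper_force: 30.0
[ 0.5374 -0.2799  0.1231] [ 1.7999e+02  1.0000e-02 -6.3890e+01] F tool [-0.07 -0.76  0.95] M tool [ 0.045 -0.056  0.002]
```

```bash
python3 -m pendant '[[-1,[0,0,0.0007],[0,0,0]],[-1,[0,0,0.0014],[0,0,0]],[-1,[0,0,0.002],[0,0,0]],[-1,[0,0,0.002],[0,0,0]]]'; python3 f.py
```

```text
clock: 10.23
tool_pos: [0.5374, -0.2799, 0.1212]
orientation: [180.0, 0.0, -63.9]
force: [-0.2, 0.3, -0.9]
opening: 0.0138
gripper_force: 30.0
[ 0.5374 -0.2799  0.1212] [ 1.7999e+02  1.0000e-02 -6.3890e+01] F tool [-0.4   0.07  0.91] M tool [ 0.031 -0.052 -0.053]
```

Now seek the collar contact in small steps.

```bash
python3 -m pendant '[[-1,[0,0,0.0005],[0,0,0]],[-1,[0,0,0.001],[0,0,0]],[-1,[0,0,0.0015],[0,0,0]],[-1,[0,0,0.002],[0,0,0]],[-1,[0,0,0.002],[0,0,0]]]'; python3 f.py
```

```text
clock: 10.65
tool_pos: [0.5374, -0.2799, 0.1192]
orientation: [180.0, 0.0, -63.9]
force: [0.8, 0.5, -1.4]
opening: 0.0141
gripper_force: 30.0
[ 0.5374 -0.2799  0.1192] [ 1.7999e+02  1.0000e-02 -6.3890e+01] F tool [-0.12 -0.92  1.37] M tool [ 0.022 -0.062  0.035]
```

```bash
python3 -m pendant '[[-1,[0,0,0.0004],[0,0,0]],[-1,[0,0,0.0008],[0,0,0]],[-1,[0,0,0.0008],[0,0,0]]]'; python3 f.py
```

```text
clock: 10.9
tool_pos: [0.5374, -0.2799, 0.1185]
orientation: [180.0, 0.0, -63.9]
force: [-0.0, 0.2, -1.3]
opening: 0.0141
gripper_force: 30.0
[ 0.5374 -0.2799  0.1185] [ 1.7999e+02  1.0000e-02 -6.3890e+01] F tool [-0.15 -0.06  1.3 ] M tool [ 0.029 -0.086  0.006]
```

```bash
python3 -m pendant '[[-1,[0,0,0.0004],[0,0,0]],[-1,[0,0,0.0008],[0,0,0]],[-1,[0,0,0.0008],[0,0,0]]]'; python3 f.py
```

```text
clock: 11.15
tool_pos: [0.5375, -0.28, 0.1182]
orientation: [-180.0, -0.0, -63.9]
force: [-1.4, 1.1, 2.6]
opening: 0.0141
gripper_force: 30.0
[ 0.5375 -0.28    0.1182] [-1.7999e+02 -2.0000e-02 -6.3880e+01] F tool [-1.6   0.73 -2.63] M tool [-0.336 -0.622  0.014]
```

```bash
python3 -m pendant '[[-1,[0,0,0.0003],[0,0,0]],[-1,[0,0,0.0006],[0,0,0]],[-1,[0,0,0.0006],[0,0,0]]]'; python3 f.py
```

```text
clock: 11.4
tool_pos: [0.5376, -0.28, 0.1182]
orientation: [-180.0, -0.0, -63.9]
force: [-3.1, 2.4, 8.3]
opening: 0.0138
gripper_force: 30.0
[ 0.5376 -0.28    0.1182] [-1.7998e+02 -3.0000e-02 -6.3870e+01] F tool [-3.55  1.7  -8.33] M tool [-0.568 -1.359 -0.016]
```

Collar home at TCP z 0.1182 with a gentle push. Turn clockwise in small increments, compensating for the ~2 mm axis offset.

```bash
python3 -m pendant '[[-1,[0,0.0002,-0.0003],[0,0,4]],[-1,[0,0.0003,-0.0003],[0,0,8]],[-1,[-0.0001,0.0004,-0.0003],[0,0,12]],[-1,[-0.0001,0.0004,-0.0003],[0,0,12]]]'; python3 f.py
```

```text
clock: 11.73
tool_pos: [0.5369, -0.2803, 0.1181]
orientation: [180.0, -0.0, -76.1]
force: [-2.1, -0.7, 5.7]
opening: 0.0141
gripper_force: 30.0
[ 0.5369 -0.2803  0.1181] [ 1.7999e+02 -3.0000e-02 -7.6110e+01] F tool [ 0.17  2.21 -5.67] M tool [-0.949 -0.532 -0.154]
```

```bash
python3 -m pendant '[[-1,[0,0.0003,0],[0,0,5]],[-1,[0,0.0005,0],[0,0,10]],[-1,[-0.0001,0.0007,0],[0,0,15]],[-1,[-0.0001,0.0009,0],[0,0,20]],[-1,[-0.0001,0.0009,0],[0,0,20]]]'; python3 f.py
```

```text
clock: 12.15
tool_pos: [0.536, -0.2804, 0.1182]
orientation: [-180.0, -0.0, -96.2]
force: [-2.6, 1.2, 5.3]
opening: 0.0142
gripper_force: 30.0
[ 0.536  -0.2804  0.1182] [-1.7999e+02 -3.0000e-02 -9.6180e+01] F tool [-0.87  2.72 -5.3 ] M tool [-1.017 -0.343 -0.095]
```

```bash
python3 -m pendant '[[-1,[0,0.0004,0],[0,0,5]],[-1,[0,0.0007,0],[0,0,10]],[-1,[-0.0001,0.0009,0],[0,0,15]],[-1,[-0.0002,0.001,0],[0,0,20]],[-1,[-0.0002,0.001,0],[0,0,20]]]'; python3 f.py
```

```text
clock: 12.57
tool_pos: [0.5352, -0.2801, 0.1182]
orientation: [-180.0, -0.0, -116.2]
force: [-3.3, 1.8, 6.0]
opening: 0.0137
gripper_force: 30.0
[ 0.5352 -0.2801  0.1182] [-1.7997e+02 -2.0000e-02 -1.1619e+02] F tool [-0.15  3.72 -6.03] M tool [-0.905  0.044 -0.016]
```

```bash
python3 -m pendant '[[-1,[0,0.0005,0],[0,0,5]],[-1,[0,0.0008,0],[0,0,10]],[-1,[-0.0001,0.0011,0],[0,0,15]],[-1,[-0.0002,0.0013,0],[0,0,20]],[-1,[-0.0002,0.0014,0],[0,0,23]],[-1,[-0.0002,0.0014,0],[0,0,23]],[-1,[-0.0002,0.0014,0],[0,0,23]]]'; python3 f.py; python3 - <<'E'
from h import *
im=viewer.snapshot("scene")[:,:,::-1]; im2=viewer.snapshot("side")[:,:,::-1]
cv2.imwrite("pics/e1.png",np.hstack([crop(im,(415,180),133,150,3),crop(im2,(276,190),133,150,3)]))
E
```

```text
clock: 13.15
tool_pos: [0.5344, -0.2794, 0.1181]
orientation: [-179.9, 0.0, -138.8]
force: [-1.3, -0.8, 5.3]
opening: 0.0136
gripper_force: 30.0
[ 0.5344 -0.2794  0.1181] [-1.7993e+02  1.0000e-02 -1.3877e+02] F tool [ 1.5   0.26 -5.3 ] M tool [-0.211  0.464 -0.007]
```

View pics/e1.png

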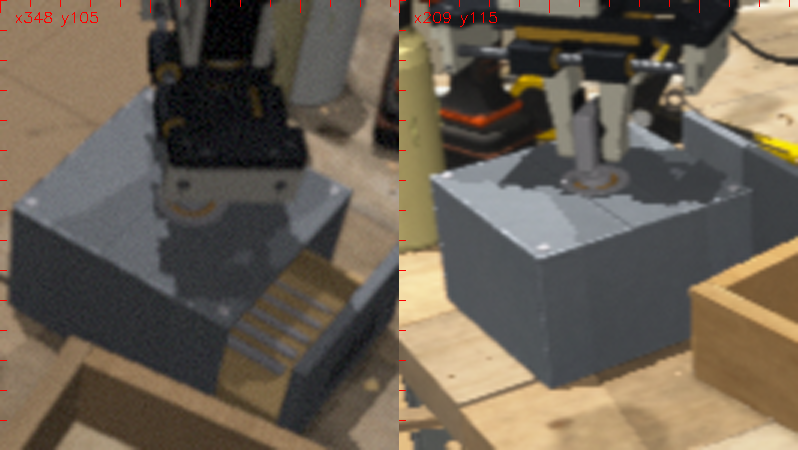

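The drawer has sprung open (scene view, slats visible at about (440,200)) and the key is standing in the lock. Release and retreat straight up.

```bash
python3 -m pendant '[[-0.3,[0,0,0],[0,0,0]],[-0.3,[0,0,0],[0,0,0]],[-0.3,[0,0,0],[0,0,0]],[-0.3,[0,0,-0.01],[0,0,0]],[-0.3,[0,0,-0.03],[0,0,0]],[-0.3,[0,0,-0.06],[0,0,0]],[-0.3,[0,0,-0.1],[0,0,0]],[-0.3,[0,0,-0.1],[0,0,0]],[-0.3,[0,0,-0.1],[0,0,0]]]'; python3 - <<'E'
from h import *
im=viewer.snapshot("scene")[:,:,::-1]; im2=viewer.snapshot("side")[:,:,::-1]
cv2.imwrite("pics/e2.png",np.hstack([crop(im,(415,180),133,150,3),crop(im2,(276,190),133,150,3)]))
E
```

```text
clock: 14.0
tool_pos: [0.5356, -0.2795, 0.2211]
orientation: [-179.7, 0.2, -138.8]
force: [-0.5, 0.5, -0.8]
opening: 0.0306
gripper_force: 0.0
```

View pics/e2.png

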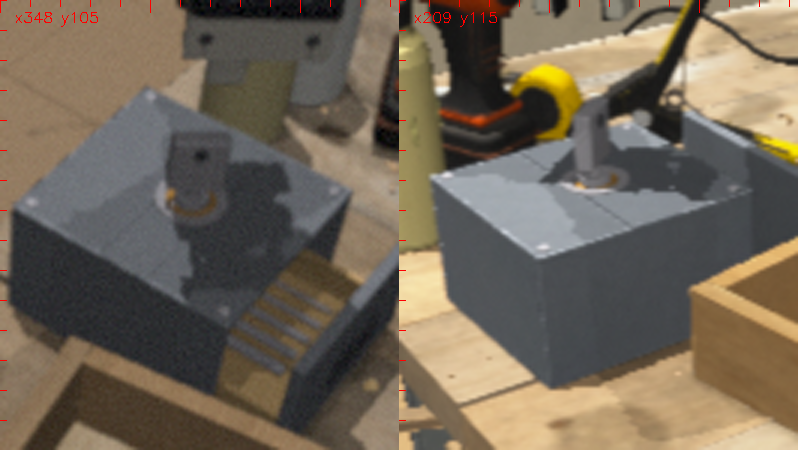

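The key stands upright and home in the lock (scene ≈(414,165)), turned, with the drawer open and the gripper clear.

```bash
python3 -c "
from plant import workorder; print(workorder.close_job())"
```

```text
the job is handed in; nothing more can be done
None
```

The key is fully home and turned in the lock, the drawer has sprung open, the gripper is clear and the jar was not touched; I handed the job in at about 14 s, and no verdict came back.

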